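# Lock the rail carriage and seat a lens barrel in its V-block

### The job

Make the lens carriage ready on the short optical rail and set the lens: push the carriage up against the end stop, then drop the lock pin all the way down through the carriage and the rail, and only then lay the lens barrel in the V-block with its wide front ring hanging free past the far end (the end towards the stop). Finish while pressing the barrel down into the V with the fingers, firmly enough that it bears evenly on both faces (about 10 N) but without hammering it, and keep holding it there: do not let go at the end. Leave the beaker, the jar and the tweezers where they are.

Things in the scene. Friction and masses are not known exactly. Their poses are not given: they have to be found in the camera images.
- rail: Aluminium optical rail fixed on the worktop, 200 long x 64 wide x 24 mm high, turned up to 0.25 rad. Origin: centre of its underside; x along the rail, away from the robot to the dark end stop (top 38 mm above the worktop, 64 to 82 mm from the origin); z up. A 10 mm hole goes down through it at x = -28 mm.
- carriage (a joint): Travel (m) of the dark steel carriage along the rail's x: 0 nearest the robot, 0.045 at the end stop, where its lock hole is over the rail's hole; starts at 0 to 0.03. Stiff (2.5 N friction), stays where left. Plate top 34 mm above the worktop. Push it by the V-block's upright end face (31 mm wide, 34 to 53 mm above the worktop, V cut in it) on the robot's side, 23 mm behind vee_seat.
- vee_seat (a point): Point on the carriage, 64 mm above the worktop, where the lens barrel's origin lies when the barrel is down in the middle of the V-block. x along the V to the end stop, z up. Moves with the carriage. The 90 degree V runs 23 mm either way along x; the V-block reaches 16 mm to either side, its edges 11 mm below this point.
- pin_hole (a point): Centre of the mouth of the carriage's lock hole, on the plate's top 34 mm above the worktop, 62 mm behind vee_seat (towards the robot); axes as vee_seat. Hole 10 mm across, 2 mm chamfer, through the 10 mm plate; at the stop the rail's 10 mm hole, 24 mm deep, lies under it. The plate between it and the V-block is bare.
- pin: Loose lock pin, 40 to 80 g, upright: steel shank 8 mm across, 30 mm long, its last 6 mm tapered; black knurled head 18 mm across, 25 mm high. Origin on the axis at the shoulder under the head, z up (nose at -30 mm, top at +25 mm). Stands at first in pin_rest. Fully in, its shoulder lies on the carriage plate and its origin at pin_hole.
- pin_rest: Fixed drilled aluminium block, 56 x 46 x 36 mm, left or right of the rail, holding the pin in its middle hole, the pin's shoulder on its top. Origin: centre of its underside.
- lens: Loose lens barrel lying level, 110 to 230 g: plain aluminium tube 36 mm across, 64 mm long, and on its +x end a wide black ring 44 mm across, 16 mm long. Origin on the axis, mid tube; x along the axis to the ring (tube -32 to +32 mm, ring to +48 mm). Lies at first in lens_rest, axis 40 mm above the worktop, ring away from the robot, turned up to 0.45 rad.
- lens_rest: Fixed grey rest on the other side of the rail from the pin: base 88 x 56 x 8 mm, two saddles 42 mm wide, 34 mm high. Between the saddles 44 mm of the tube (x -23 to +21 mm of the lens) are free for fingers from above. Origin: underside, below the lens's origin.
- lens_front (a point): Centre of the front glass at the ring's end of the lens barrel, 48 mm from its origin along its x.
- vee_left (a point): Ground steel strip 46 x 8.5 x 2.5 mm, the left (+y of vee_seat) face of the V that the barrel bears on; fixed to the carriage. This point is its centre.
- vee_right (a point): The same strip on the right (-y of vee_seat) face of the V; this point is its centre. Let go in the V, the barrel centres itself on both strips; held tight and off-centre, it bears on one more than the other.
- beaker: Clear beaker, 54 mm across, 70 mm high, behind the work on the left; origin under its centre. A bystander.
- jar: White screw-top jar, 46 mm across, 45 mm high, behind the work on the right; origin under its centre. A bystander.
- tweezers: Steel tweezers 128 mm long lying at the front left; origin under their centre. A bystander.
There are look-alikes about, which are no part of the job. What is shaped like the pin but orange is not meant.

How it is judged:
By the outcome, as a careful person would: the job done as asked, in the order asked, and still so for the second after the job is handed in, while the arm keeps its last pose, push and grip.
It also fails if it takes over 64 s, if anything falls off the work surface, if the arm or the gripper's body presses on something with over 40 N, if the wrist force passes 120 N, or if a joint passes its speed limit or range.

### The arm

A 7-joint arm with a two-finger parallel gripper is mounted at the origin on a cart in front of the work surface, level with it; the furniture and walls round the work are solid. World frame = base frame: x ahead of the robot, y to its left, z up, the work surface at z = 0. Lengths are in m, angles in rad, forces in N, time in s.
With the tool pointing down it reaches from about 0.425 to 1.025 m from the base axis. Payload 3.6 kg.
Tool frame: the origin (TCP) lies between the finger pads; the fingertips stand 19 mm ahead of it and the grasp point (between the pads) is the TCP (arm.tip_extent is the distance from the TCP to the fingertips, in m); z points along the fingers, y is the line along which they close (so a half turn about z gives the same grasp; the last joint's range is limited). The gripper opens to 85 mm and grips with 20 to 120 N. Pads are 22 mm wide; open, the fingers measure 114 mm over their backs; the gripper's body (76 mm by 85 mm) begins 54 mm behind the grasp point. The pads swing forward as they close: fully open they stand 13 mm farther back than shut.
Start: joints at [-1.383, 0.591, 0.048, 1.609, -0.033, 0.943, -0.034], TCP at [0.201, 0.697, 0.25] pointing down, gripper open.
Joint ranges: [-2.69, 2.69], [-0.47, 2.24], [-1.27, 1.36], [0.19, 2.51], [-1.53, 4.68], [0.08, 2.07], [-3.09, 3.09]. Speed limits (rad/s): [2.57, 2.57, 3.14, 3.14, 3.14, 3.14, 3.14].

### API

Orientations are given as a rotation vector (axis times angle).
In Python, from station import arm, grab_frame gives the robot as it stands.
- The arm moves only by the tool drive_tool, never from a script. Its argument "targets" is a list of rows, each a list of 3 entries, a list of its own where there are three numbers: the shift along the world's x, y, z as a fraction of full scale, then the turn about the world's z as a fraction of full scale, then the opening, from 0 (shut) to 1 (fully open). In form: [[[tx, ty, tz], spin, grip], ...]. A call has 1 to 5 rows; each row is the pose to reach, as a shift and turn from the pose commanded when the call began, turning the shorter way round; what a row does not reach only later rows make up. Full scale, the value 1, is 0.2 m for a shift and 360 degrees for a turn. A row lasts 1/10 s, in which the tool goes at most 50 mm and 8.59 degrees, less where a joint would pass 70% of its speed; a pose out of reach is approached as far as the arm can. A call with a number of a shift or a turn outside -1 to 1 is refused whole. A call with a gripper value outside its range is refused whole. The fingers move at their own pace and stop on an object; the grip force is fixed at half the most. Time passes only in rows, so rows that repeat a pose let the fingers close. It gives the time, the measured TCP pose, the force, the opening and the grip force at its end, in the units of the state.
- arm.observe(): the state, without advancing time (a new reading comes with each control period).
- grab_frame(name): name is "scene" or "top" or "wrist"; returns a dict with "image" (384x512x3 uint8, red, green, blue), "camera_matrix" (3x3 intrinsics, pixels), "origin" and "orientation" of the camera in the world. Camera axes: x right, y down, z forward; pixel columns grow to the right and rows downward; lengths in m; the calibration is good to about 2 mm. A picture is of the moment at which its call begins. There is no depth.
- arm.job_done(): hands the job in; it is judged then, once.
The state is a dict: "time_s": time; "qpos": joint angles; "joint_velocities": joint speeds; "joint_torque": joint torques, N m; "position": TCP position; "tcp_rot": TCP orientation; "wrist_force": force on the tool from outside, world axes, zero at the start; "torque": the same for the moment, N m; "gripper_width": finger opening in m; "grip_force": force on a finger pad.
Only numpy, scipy, OpenCV 4.12 (cv2) and the standard library are available. Lean on these libraries where they do the work, as an engineer would, in place of code of your own. Each camera call takes 0.05 s, during which the arm holds its last target. There are 200 camera calls.

## Working session

There is one attempt and no reset: what is moved stays moved. The work goes in short steps, Python scripts to look and compute and a tool call to move; the robot and the scene stay as the last step left them, time stands still between calls to the robot, and variables do not carry over. Pictures are saved under pics/ and viewed, at most 10 in all, crops included, and the job is handed in when it is done.

Besides the shell and the picture viewer there is one more tool, called as a command line: name --argument value ..., lists and objects as JSON in quotes. drive_tool: Moves the arm, as the interface text tells. Shift numbers are shares of 0.2 m and turn numbers shares of 360 degrees, none past 1 either way. Its arguments: {"type":"object","properties":{"targets":{"type":"array","items":{"type":"array"}}},"required":["targets"]}

```bash
mkdir -p pics; ls; cat > h.py <<'E'
import numpy as np, cv2
from scipy.spatial.transform import Rotation as R
from station import arm, grab_frame
def rot(o):
    o=np.array(o,float)
    if o.shape==(3,3): return o
    return R.from_rotvec(o).as_matrix() if o.size==3 else R.from_quat(o).as_matrix()
def ray(f,u,v):
    d=rot(f['orientation'])@np.linalg.inv(np.array(f['camera_matrix']))@np.array([u,v,1.]); return np.array(f['origin']),d
def onz(f,u,v,z):
    o,d=ray(f,u,v); return o+d*(z-o[2])/d[2]
def proj(f,p):
    c=np.array(f['camera_matrix'])@rot(f['orientation']).T@(np.array(p)-np.array(f['origin'])); return c[:2]/c[2]
def save(f,n): cv2.imwrite('pics/'+n+'.png',f['image'][:,:,::-1])
E
python3 - <<'E'
from h import *
import pickle
for n in ['top','scene']:
    f=grab_frame(n); pickle.dump(f,open(n+'.pkl','wb')); 
    print(n,f['camera_matrix'],f['origin'],f['orientation'])
    cv2.imwrite('pics/'+n+'1.png',cv2.resize(f['image'],(800,600),interpolation=cv2.INTER_CUBIC)[:,:,::-1])
print(arm.observe())
E
```

```text
pics
top [[473.86935722   0.         251.1323356 ]
 [  0.         473.86935722 196.13334726]
 [  0.           0.           1.        ]] [ 0.31474767 -0.03147908  1.33353682] [-2.13170653  2.09250727 -0.20949032]
scene [[466.43968169   0.         261.32608209]
 [  0.         466.43968169 190.44997564]
 [  0.           0.           1.        ]] [ 0.08481815 -0.74009938  0.49519776] [-1.94371619  0.5757098  -0.39511184]
{'time_s': 0.1, 'qpos': array([-1.38345202,  0.59203435,  0.04827338,  1.60970088, -0.03333393,
        0.94271922, -0.03366209]), 'joint_velocities': array([-6.34841112e-04, -1.80834275e-03, -2.31988093e-05, -2.24185712e-03,
       -8.13577002e-04, -9.39173916e-04,  4.07565099e-04]), 'joint_torque': array([ 4.56854585e-03, -5.49992037e+01,  1.55323338e+00, -1.98825234e+01,
        9.75558185e-03,  3.78592275e-03, -1.24456784e-05]), 'position': array([0.20070992, 0.69591754, 0.24924681]), 'tcp_rot': array([-0.4394777 , -3.11047995,  0.00321363]), 'wrist_force': array([-0.09002309,  0.44329469,  0.20871449]), 'torque': array([-0.09173774,  0.0109518 , -0.00459309]), 'grip_force': 0.0, 'gripper_width': 0.08554212180572877}
```

View pics/top1.png

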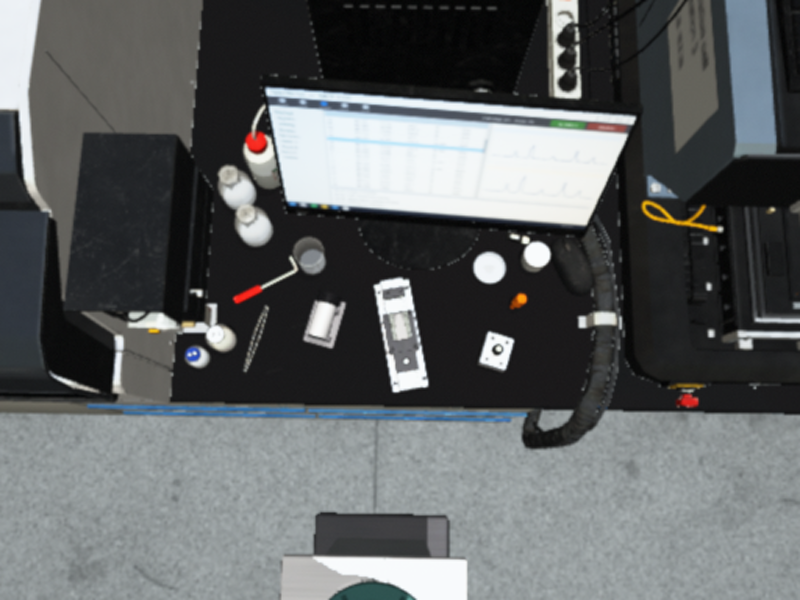

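View pics/scene1.png

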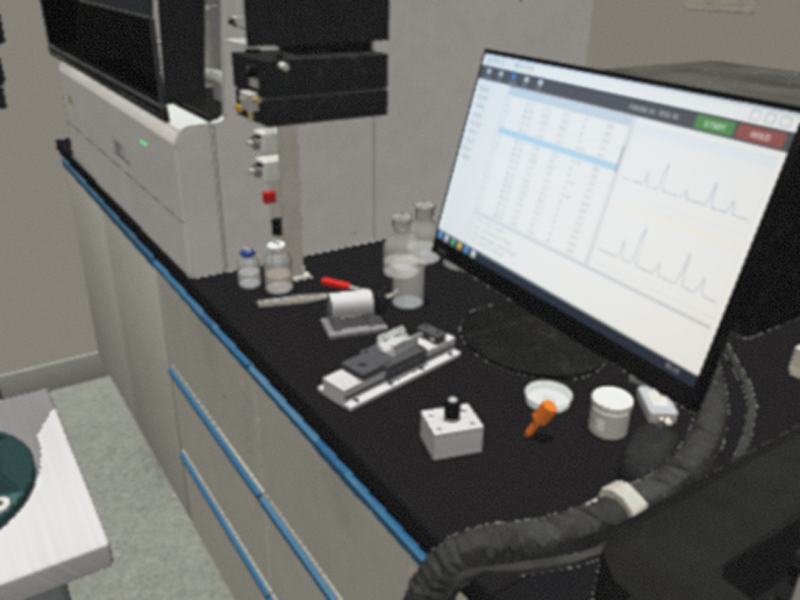

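The top view shows the rail at about (402,335) of the 800x600 view, the lens in its rest on the left (323,318), and the black-headed pin in its block on the right (498,350). The look-alikes are the orange pin (519,300) and the black knob standing in the block (498,350). The black one fits, since it is upright in a drilled aluminium block. The scene view agrees: black pin at (452,408), orange one lying at (542,418). I'll check in an enlarged crop.

```bash
python3 - <<'E'
from h import *
import pickle
f=pickle.load(open('top.pkl','rb'))
c=f['image'][170:260,185:345]; cv2.imwrite('pics/topc.png',cv2.resize(c,(800,450),interpolation=cv2.INTER_CUBIC)[:,:,::-1])
E
```

```text
(no output)
```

View pics/topc.png

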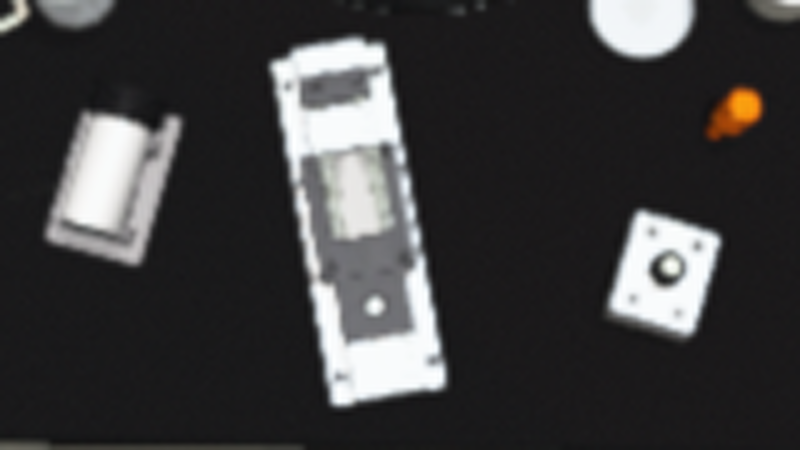

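In the enlarged crop, the upright black pin is in its block at (667,268) and the orange look-alike lies loose at (740,108). The rail runs from (385,395) to (325,45), the lock hole is at (374,306), and the V-block spans (345..365, 150..238). The lens tube runs from (95,220) to (122,115).

```bash
python3 - <<'E'
from h import *
import pickle
f=pickle.load(open('top.pkl','rb'))
for n,u,v,z in [('pin',667,268,.061),('block c',663,273,.036),('railnear L',333,403,.024),('railnear R',443,386,.024),('railfar L',275,62,.024),('railfar R',382,42,.024),('hole',374,306,.034),('V near',365,237,.053),('V far',349,150,.053),('stop near',336,106,.038),('lens near',95,224,.04),('ring',122,112,.04),('ringend',130,88,.04),('beaker',76,5,.07),('orange',740,108,.02)]:
    p=onz(f,185+u/5-.4,170+v/5-.4,z); print(n,p.round(4))
print(onz(f,400*.64,230*.64,0.1), R.from_matrix(R.from_rotvec(arm.observe()['tcp_rot']).as_matrix()).as_euler('ZYX'))
w=grab_frame('wrist'); o=arm.observe()
Rt=rot(o['tcp_rot']); print(w['camera_matrix'],Rt.T@(np.array(w['origin'])-o['position']),Rt.T@rot(w['orientation']),Rt)
E
```

```text
pin [ 0.505  -0.2047  0.061 ]
block c [ 0.506  -0.2059  0.036 ]
railnear L [ 0.4321 -0.025   0.024 ]
railnear R [ 0.4425 -0.0855  0.024 ]
railfar L [0.6246 0.0116 0.024 ]
railfar R [ 0.6373 -0.049   0.024 ]
hole [ 0.4849 -0.0467  0.034 ]
V near [ 0.5203 -0.0409  0.053 ]
V far [ 0.5686 -0.0313  0.053 ]
stop near [ 0.5966 -0.0236  0.038 ]
lens near [0.5269 0.1084 0.04  ]
ring [0.5905 0.0958 0.04  ]
ringend [0.6044 0.0918 0.04  ]
beaker [0.6439 0.1204 0.07  ]
orange [ 0.6035 -0.2525  0.02  ]
[ 0.70443151 -0.03314485  0.1       ] [ 2.86087216e+00  7.06642255e-05 -3.13953632e+00]
[[288.36740755   0.         254.7433787 ]
 [  0.         288.36740755 189.44454746]
 [  0.           0.           1.        ]] [ 0.08269414 -0.00039571 -0.12510371] [[-2.76109786e-04 -9.46703047e-01 -3.22107535e-01]
 [ 9.99999807e-01 -8.20197964e-05 -6.16133806e-04]
 [ 5.56876557e-04 -3.22107643e-01  9.46702887e-01]] [[-9.60845010e-01  2.77086093e-01 -4.05587673e-04]
 [ 2.77086382e-01  9.60843609e-01 -1.64165535e-03]
 [-6.51735451e-05 -1.68975918e-03 -9.99998570e-01]]
```

drive_tool --targets '[[[0.05,-0.25,0],0,0.5],[[0.1,-0.5,0],0,0.5],[[0.15,-0.75,0],0,0.5],[[0.2,-1,0],0,0.5],[[0.2,-1,0],0,0.5]]'

```text
time_s: 0.65
position: [0.2428, 0.4876, 0.2493]
tcp_rot: [0.451, 3.109, -0.014]
wrist_force: [0.3, 0.1, -0.4]
gripper_width: 0.0426
grip_force: 0.0
```

drive_tool --targets '[[[0.08,-0.25,0],0,0.5],[[0.16,-0.5,0],0,0.5],[[0.24,-0.75,0],0,0.5],[[0.32,-1,0],0,0.5],[[0.32,-1,0],0,0.5]]'

```text
time_s: 1.15
position: [0.3055, 0.2904, 0.2499]
tcp_rot: [-0.451, -3.108, 0.007]
wrist_force: [-0.3, 0.6, 0.2]
gripper_width: 0.0426
grip_force: 0.0
```

drive_tool --targets '[[[0.18,-0.22,0],0,0.5],[[0.36,-0.44,0],0.02,0.5],[[0.54,-0.66,0],0.04,0.5],[[0.72,-0.88,0],0.06,0.5],[[0.75,-0.9,0],0.074,0.5]]'

```text
time_s: 1.65
position: [0.4535, 0.1194, 0.2504]
tcp_rot: [-0.3, 3.127, 0.002]
wrist_force: [1.3, 0.3, 0.8]
gripper_width: 0.0427
grip_force: 0.0
```

drive_tool --targets '[[[0.03,-0.25,0],0,0.5],[[0.05,-0.5,0],0,0.2],[[0.08,-0.77,0],0,0],[[0.08,-0.77,0],0,0],[[0.08,-0.77,0],0,0]]'

```text
time_s: 2.15
position: [0.4691, -0.036, 0.2503]
tcp_rot: [-0.283, 3.128, -0.0]
wrist_force: [-0.4, 0.4, 0.2]
gripper_width: 0.0002
grip_force: 0.0
```

```bash
python3 - <<'E'
from h import *
import pickle
f=grab_frame('wrist'); pickle.dump(f,open('w1.pkl','wb')); o=arm.observe(); print(o['position'],o['qpos'])
for n,p in dict(rail=[.534,-.037,.03],pin=[.505,-.205,.061],lens=[.557,.102,.04]).items(): print(n,proj(f,p).round(1))
cv2.imwrite('pics/w1.png',cv2.resize(f['image'],(800,600),interpolation=cv2.INTER_CUBIC)[:,:,::-1])
E
```

```text
[ 0.4689874  -0.03408703  0.25024   ] [-0.16277261  0.27557263  0.17038851  2.1728608  -0.07279062  0.69815016
  1.81169863]
rail [245.4 210.5]
pin [102.5 173.4]
lens [346.2 246.7]
```

View pics/w1.png

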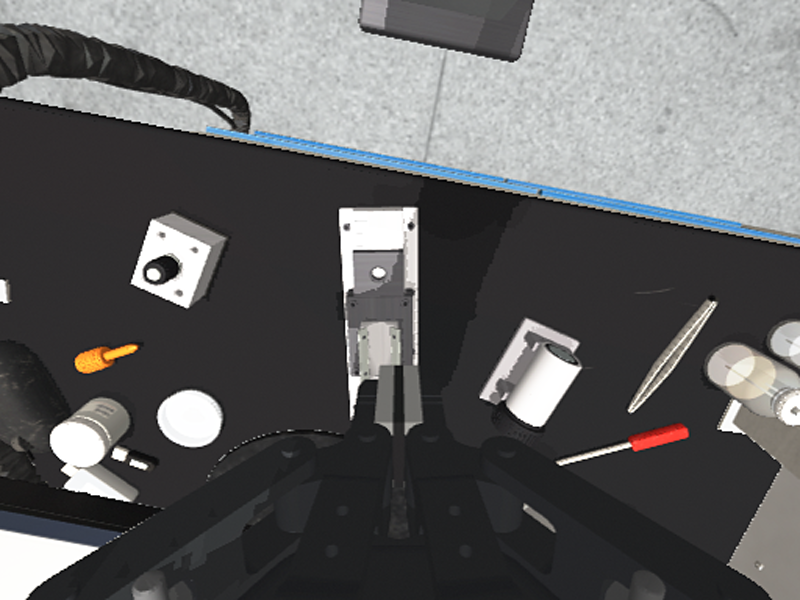

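The wrist view shows the near end of the rail at (340..418,208), the lock hole at (378,272) and the V-block's near face at y≈322. The pin head's top is at about (156,270), the lens tube runs from (565,355) to (527,415), and the tweezers and the orange pin are well clear.

```bash
python3 - <<'E'
from h import *
import pickle
f=pickle.load(open('w1.pkl','rb'))
for n,u,v,z in [('pin',156,270,.061),('blk',178,259,.036),('railnear L',418,208,.024),('railnear R',340,208,.024),('hole',378,272,.034),('V near top edge',380,321,.053),('VR',360,321,.053),('VL',401,321,.053),('lens nearend',565,355,.04)]:
    print(n,onz(f,u*.64-.2,v*.64-.2,z).round(4))
g=f['image'][125:285,200:300]; cv2.imwrite('pics/w1c.png',cv2.resize(np.hstack([g,f['image'][125:285,70:170]]),(800,640)[:1]+(600,),interpolation=cv2.INTER_CUBIC)[:,:,::-1])
E
```

```text
pin [ 0.5047 -0.2082  0.061 ]
blk [ 0.502 -0.204  0.036]
railnear L [ 0.4318 -0.0279  0.024 ]
railnear R [ 0.4426 -0.0872  0.024 ]
hole [ 0.4851 -0.0499  0.034 ]
V near top edge [ 0.518 -0.042  0.053]
VR [ 0.5208 -0.0572  0.053 ]
VL [ 0.5152 -0.0261  0.053 ]
lens nearend [0.5258 0.1132 0.04  ]
```

View pics/w1c.png

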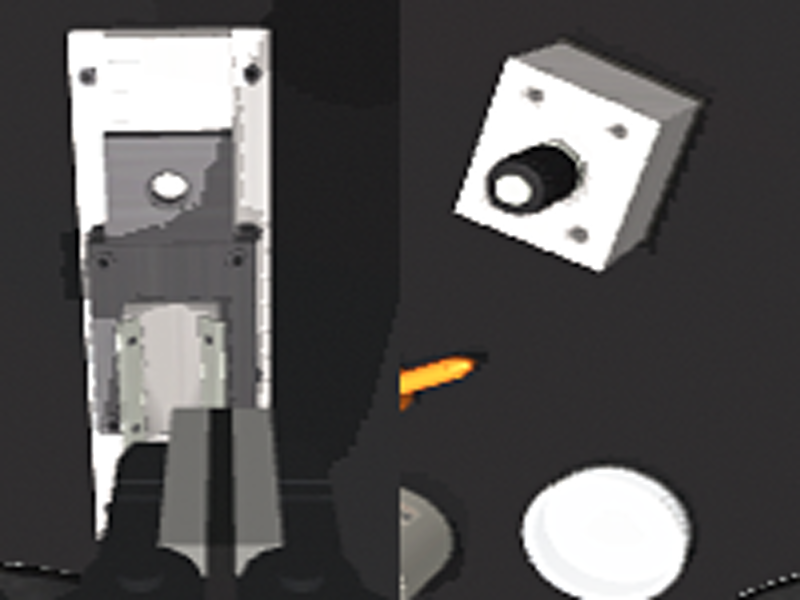

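drive_tool --targets '[[[0.14,-0.06,-0.2],0,0],[[0.14,-0.06,-0.4],0,0],[[0.14,-0.06,-0.6],0,0],[[0.14,-0.06,-0.8],0,0],[[0.14,-0.06,-0.9],0,0]]'

```text
time_s: 2.7
position: [0.4955, -0.0432, 0.0673]
tcp_rot: [0.296, -3.124, -0.004]
wrist_force: [-0.7, 0.6, -0.7]
gripper_width: 0.0001
grip_force: 0.0
```

drive_tool --targets '[[[0,0,-0.02],0,0],[[0,0,-0.04],0,0],[[0,0,-0.055],0,0],[[0,0,-0.055],0,0]]'

```text
time_s: 3.1
position: [0.4974, -0.0461, 0.0601]
tcp_rot: [-0.29, 3.126, 0.0]
wrist_force: [0.7, 1.1, 0.5]
gripper_width: -0.0002
grip_force: 0.0
```

```bash
python3 - <<'E'
from h import *
import pickle
f=grab_frame('wrist'); o=arm.observe(); print(o['position'],o['wrist_force'],arm.tip_extent)
c=f['image'][90:290,140:400]; cv2.imwrite('pics/w2.png',cv2.resize(c,(780,600),interpolation=cv2.INTER_CUBIC)[:,:,::-1])
E
```

```text
[ 0.49732367 -0.04636903  0.06024325] [-0.33846019  0.30045441  0.13660387] 0.019
```

View pics/w2.png

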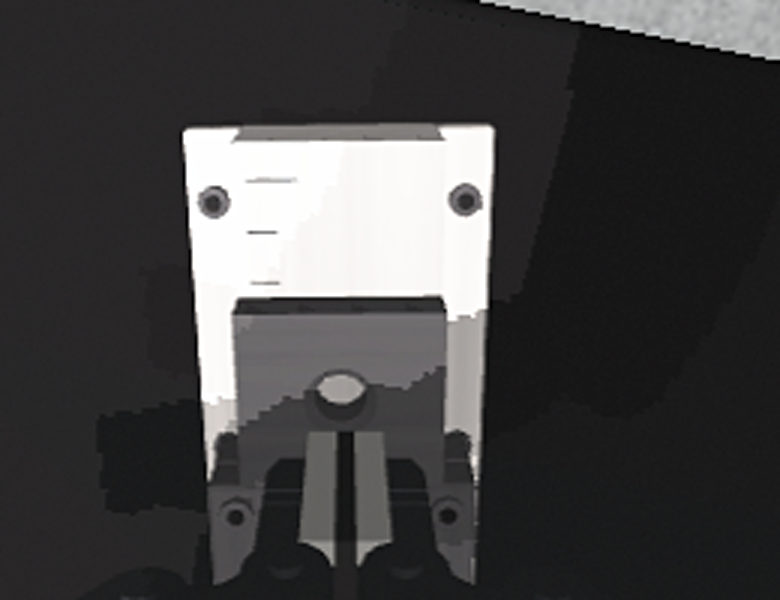

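drive_tool --targets '[[[0.025,0.005,0],0,0],[[0.05,0.009,0],0,0],[[0.075,0.014,0],0,0],[[0.1,0.018,0],0,0],[[0.123,0.023,0],0,0]]'

```text
time_s: 3.65
position: [0.5201, -0.0423, 0.0593]
tcp_rot: [0.288, -3.125, -0.0]
wrist_force: [-3.0, -1.3, 4.5]
gripper_width: 0.0
grip_force: 2.1
```

drive_tool --targets '[[[0.01,0.002,0],0,0],[[0.02,0.004,0],0,0],[[0.03,0.006,0],0,0],[[0.04,0.008,0],0,0]]'

```text
time_s: 4.05
position: [0.5289, -0.0406, 0.0593]
tcp_rot: [0.289, -3.128, 0.0]
wrist_force: [-2.4, -0.7, 2.9]
gripper_width: -0.0004
grip_force: 1.9
```

drive_tool --targets '[[[0.01,0.002,0],0,0],[[0.02,0.004,0],0,0],[[0.03,0.006,0],0,0]]'

```text
time_s: 4.35
position: [0.5353, -0.0393, 0.0593]
tcp_rot: [-0.289, 3.128, -0.0]
wrist_force: [-2.4, -1.0, 2.8]
gripper_width: -0.0002
grip_force: 1.8
```

drive_tool --targets '[[[0.01,0.002,0],0,0],[[0.02,0.004,0],0,0]]'

```text
time_s: 4.55
position: [0.5392, -0.0385, 0.0593]
tcp_rot: [0.289, -3.128, -0.0]
wrist_force: [-5.0, -1.4, 3.6]
gripper_width: -0.0001
grip_force: 2.8
```

drive_tool --targets '[[[0.008,0.0015,0],0,0],[[0.016,0.003,0],0,0]]'

```text
time_s: 4.75
position: [0.5395, -0.0385, 0.0591]
tcp_rot: [0.287, -3.122, -0.001]
wrist_force: [-7.7, -2.1, 7.9]
gripper_width: 0.0001
grip_force: 4.8
```

drive_tool --targets '[[[-0.06,-0.011,0],0,0],[[-0.1,-0.018,0.05],0,0],[[-0.2,-0.1,0.25],0,0.3],[[-0.35,-0.25,0.45],0,0.3],[[-0.45,-0.4,0.65],0,0.3]]'

```text
time_s: 5.25
position: [0.456, -0.1111, 0.1818]
tcp_rot: [-0.292, 3.127, 0.0]
wrist_force: [0.7, -1.1, -0.1]
gripper_width: 0.0258
grip_force: 0.0
```

drive_tool --targets '[[[-0.04,0,0],0,0.5],[[-0.04,0,0],0,0.5],[[-0.04,0,0],0,0.5]]'

```text
time_s: 5.55
position: [0.4497, -0.1101, 0.1802]
tcp_rot: [-0.291, 3.127, 0.001]
wrist_force: [0.5, 0.7, 0.1]
gripper_width: 0.0426
grip_force: 0.0
```

```bash
python3 - <<'E'
from h import *
import pickle
f=grab_frame('wrist'); pickle.dump(f,open('w3.pkl','wb')); o=arm.observe(); print(o['position'])
P=dict(pin=[.505,-.205,.061],hole=[.507,-.042,.034])
t=[]
for n,p in P.items():
    u,v=proj(f,p); print(n,u,v); u,v=int(u),int(v); u0=max(0,min(512-100,u-50)); v0=max(0,min(384-150,v-75)); print(u0,v0)
    t.append(f['image'][v0:v0+150,u0:u0+100])
cv2.imwrite('pics/w3.png',cv2.resize(np.hstack(t),(800,600),interpolation=cv2.INTER_CUBIC)[:,:,::-1])
E
```

```text
[ 0.44985652 -0.10994921  0.17979564]
pin 144.7155014638273 226.32032004413688
94 151
hole 308.3137211507428 242.31274245921975
258 167
```

View pics/w3.png

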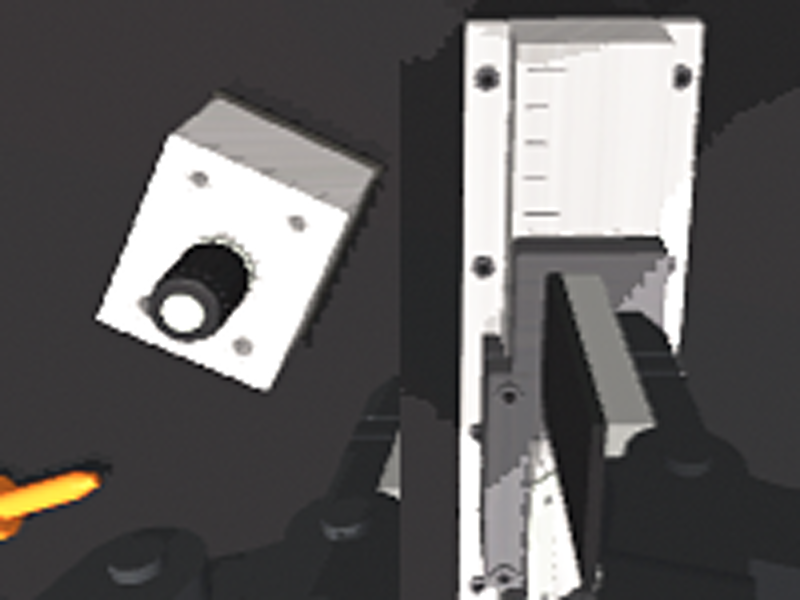

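The pin head's top is at about (184,312) in the left half, upright in the block. In the right half the finger hides the hole, but the plate's near edge shows at (515..668,243).

```bash
python3 - <<'E'
from h import *
import pickle
f=pickle.load(open('w3.pkl','rb')); g=pickle.load(open('w1.pkl','rb'))
print('pin',onz(f,94+184/4-.4,151+312/4-.4,.061))
bl=[(168,135),(348,212),(268,390),(97,318)]
print('blk',np.mean([onz(f,94+a/4-.4,151+b/4-.4,.036) for a,b in bl],0))
a=onz(f,258+(515-400)/4-.4,167+240/4-.4,.034);b=onz(f,258+(668-400)/4-.4,167+240/4-.4,.034); print('edge now',a,b,np.degrees(np.arctan2((b-a)[0],-(b-a)[1])))
c=onz(g,200+105/4-.4,125+133/3.75-.4,.034);d=onz(g,200+232/4-.4,125+133/3.75-.4,.034);h=onz(g,200+169/4-.4,125+186/3.75-.4,.034)
e=np.array([.983,.184,0]); print('old edge',c,d,'hole',h,'dist',(h-(c+d)/2)@e, 'new hole',(a+b)/2+e*((h-(c+d)/2)@e))
E
```

```text
pin [ 0.50826203 -0.20956994  0.061     ]
blk [ 0.5079875  -0.20978517  0.036     ]
edge now [ 0.49330555 -0.06893836  0.034     ] [ 0.48597705 -0.02983064  0.034     ] -169.38628935770453
old edge [ 0.47144182 -0.07161305  0.034     ] [ 0.46456996 -0.03383513  0.034     ] hole [ 0.4854754  -0.04965344  0.034     ] dist 0.017737530769817565 new hole [ 0.50707729 -0.04612079  0.034     ]
```

drive_tool --targets '[[[0.1,-0.2,0],0,0.55],[[0.2,-0.4,-0.1],0,0.55],[[0.286,-0.49,-0.25],0,0.55],[[0.286,-0.49,-0.4],0,0.55],[[0.286,-0.49,-0.4],0,0.55]]'

```text
time_s: 6.1
position: [0.5047, -0.2076, 0.0957]
tcp_rot: [0.29, -3.12, -0.007]
wrist_force: [-0.0, 0.7, -0.6]
gripper_width: 0.0468
grip_force: 0.0
```

```bash
python3 - <<'E'
from h import *
import pickle
f=grab_frame('wrist'); pickle.dump(f,open('w4.pkl','wb')); o=arm.observe(); print(o['position'])
u,v=proj(f,[.508,-.2097,.061]).astype(int); print(u,v)
im=f['image']; hsv=cv2.cvtColor(im,cv2.COLOR_RGB2GRAY)
u0=max(0,u-50);v0=min(384-75,v-60)
print(u0,v0); cv2.imwrite('pics/w4.png',cv2.resize(im[v0:v0+75,u0:u0+100],(800,600),interpolation=cv2.INTER_CUBIC)[:,:,::-1])
E
```

```text
[ 0.50517098 -0.20747056  0.09755422]
250 237
200 177
```

View pics/w4.png

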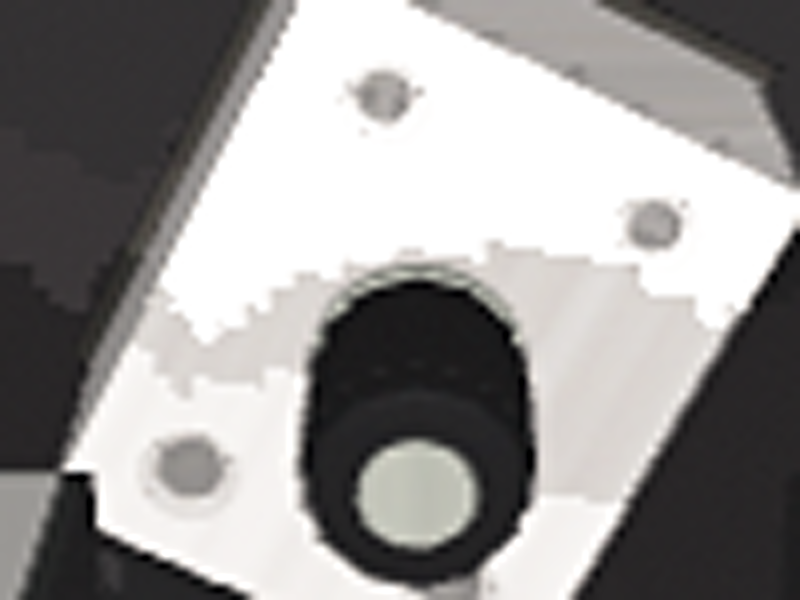

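The pin's top is centred at (418,490) in this crop, within about 1 mm of the estimate and between the fingers. I'll go down and grip.

drive_tool --targets '[[[0.008,-0.005,-0.1],0,0.55],[[0.008,-0.005,-0.19],0,0.55],[[0.008,-0.005,-0.21],0,0.55],[[0.008,-0.005,-0.21],0,0.1],[[0.008,-0.005,-0.21],0,0.1]]'

```text
time_s: 6.65
position: [0.5086, -0.2099, 0.0595]
tcp_rot: [-0.29, 3.127, -0.001]
wrist_force: [0.7, -0.8, 0.2]
gripper_width: 0.0189
grip_force: 0.0
```

drive_tool --targets '[[[0,0,0],0,0.1],[[0,0,0],0,0.1],[[0,0,0],0,0.1],[[0,0,0.01],0,0.1]]'

```text
time_s: 7.05
position: [0.5082, -0.2099, 0.061]
tcp_rot: [-0.289, 3.127, 0.0]
wrist_force: [0.2, 0.7, -1.3]
gripper_width: 0.0155
grip_force: 58.5
```

drive_tool --targets '[[[0,0,0.15],0,0.1],[[0,0,0.3],0,0.1],[[0.03,0.2,0.3],0,0.1],[[0.06,0.4,0.3],0,0.1],[[0.09,0.6,0.3],0,0.1]]'

```text
time_s: 7.55
position: [0.5263, -0.0898, 0.1211]
tcp_rot: [-0.286, 3.127, -0.001]
wrist_force: [0.9, -0.1, -1.4]
gripper_width: 0.0157
grip_force: 58.8
```

drive_tool --targets '[[[0.03,0.15,0],0,0.1],[[0.03,0.22,0],0,0.1],[[0.03,0.22,0],0,0.1]]'

```text
time_s: 7.85
position: [0.5318, -0.0442, 0.1204]
tcp_rot: [0.295, -3.127, -0.001]
wrist_force: [0.7, -0.0, 0.2]
gripper_width: 0.0156
grip_force: 58.8
```

```bash
python3 - <<'E'
from h import *
import pickle
f=grab_frame('wrist'); pickle.dump(f,open('w5.pkl','wb')); o=arm.observe(); print(o['position'],o['tcp_rot'],o['gripper_width'],o['wrist_force'])
print(proj(f,[.507,-.045,.034]),proj(f,o['position']),proj(f,o['position']-[0,0,.035]))
im=f['image']; cv2.imwrite('pics/w5.png',cv2.resize(im[100:280,155:355],(800,720) if 0 else (660,594),interpolation=cv2.INTER_CUBIC)[:,:,::-1])
E
```

```text
[ 0.53155102 -0.04658436  0.12043075] [ 2.90347332e-01 -3.12776456e+00  1.05842955e-03] 0.015961270065232548 [-0.4441206  -1.1426302   0.71274183]
[260.40172037 172.4399405 ] [251.18194832 263.90731058] [251.81191153 231.82439558]
```

View pics/w5.png

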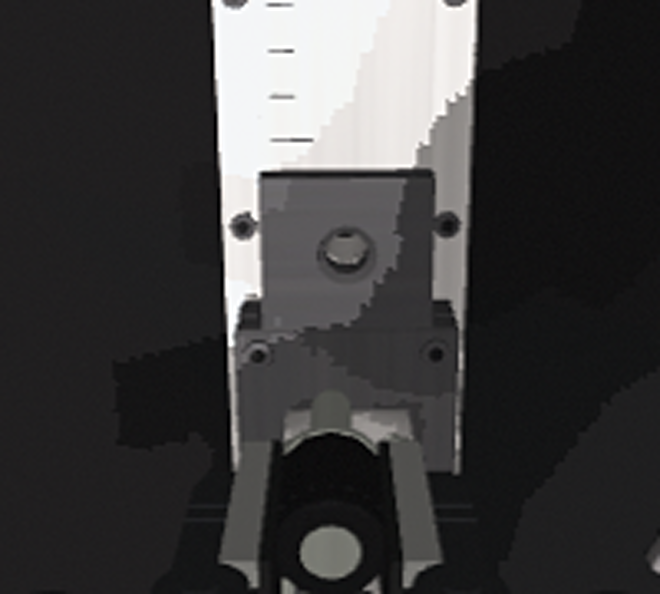

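The wrist view shows the lock hole clear at (347,255), with light rail visible through it. The pin's head top is at (331,552), and its shank and nose are at (331,395), upright between the pads.

```bash
python3 - <<'E'
from h import *
import pickle
f=pickle.load(open('w5.pkl','rb')); q=lambda x,y,z: onz(f,155+x/3.3-.35,100+y/3.3-.35,z)
h=q(347,255,.034); t=q(331,552,.122); print('hole',h,'top',t,'nose',q(331,398,.067),'rim',q(331,432,.122))
print('hole wrt pin top, xy', (h-t)[:2], 'in TCP', np.array([.5316,-.0466])-t[:2])
print('rail end/edge L,R', q(475,130,.024),q(220,130,.024))
E
```

```text
hole [ 0.51056588 -0.0447661   0.034     ] top [ 0.53189708 -0.04458965  0.122     ] nose [ 0.53188419 -0.04452157  0.067     ] rim [ 0.51212502 -0.04835353  0.122     ]
hole wrt pin top, xy [-0.02133119 -0.00017645] in TCP [-0.00029708 -0.00201035]
rail end/edge L,R [ 0.47819523 -0.020637    0.024     ] [ 0.48925256 -0.07882469  0.024     ]
```

drive_tool --targets '[[[-0.06,0,0],0,0.1],[[-0.1065,-0.001,0],0,0.1],[[-0.1065,-0.001,-0.07],0,0.1],[[-0.1065,-0.001,-0.14],0,0.1],[[-0.1065,-0.001,-0.14],0,0.1]]'

```text
time_s: 8.4
position: [0.5079, -0.0481, 0.0913]
tcp_rot: [0.284, -3.124, 0.0]
wrist_force: [-1.5, -0.3, -0.2]
gripper_width: 0.0156
grip_force: 58.8
```

drive_tool --targets '[[[0,0,-0.02],0,0.1],[[0,0,-0.04],0,0.1],[[0,0,-0.06],0,0.1]]'

```text
time_s: 8.7
position: [0.5111, -0.0461, 0.0808]
tcp_rot: [-0.289, 3.127, 0.001]
wrist_force: [1.3, 1.0, -0.7]
gripper_width: 0.0159
grip_force: 59.1
```

drive_tool --targets '[[[0,0,-0.02],0,0.1],[[0,0,-0.04],0,0.1],[[0,0,-0.06],0,0.1]]'

```text
time_s: 9.0
position: [0.5109, -0.0457, 0.0682]
tcp_rot: [-0.29, 3.128, 0.001]
wrist_force: [0.3, 3.8, 0.9]
gripper_width: 0.0159
grip_force: 59.2
```

drive_tool --targets '[[[0,0,-0.015],0,0.1],[[0,0,-0.03],0,0.1],[[0,0,-0.035],0,0.1]]'

```text
time_s: 9.3
position: [0.5109, -0.0457, 0.0612]
tcp_rot: [-0.29, 3.128, 0.001]
wrist_force: [0.5, 5.4, 2.9]
gripper_width: 0.0158
grip_force: 59.3
```

drive_tool --targets '[[[0,0.003,-0.005],0,0.1],[[0,0.003,-0.012],0,0.1],[[0,0.003,-0.018],0,0.1],[[0,0.003,-0.022],0,0.1]]'

```text
time_s: 9.7
position: [0.5109, -0.0456, 0.0575]
tcp_rot: [-0.289, 3.128, 0.001]
wrist_force: [-1.1, 5.5, 15.4]
gripper_width: 0.0157
grip_force: 60.3
```

drive_tool --targets '[[[0,0,0],0,0.4],[[0,0,0],0,0.5],[[0,0,0],0,0.5],[[0,0,0.1],0,0.5],[[0,0,0.3],0,0.5]]'

```text
time_s: 10.2
position: [0.5082, -0.0466, 0.1153]
tcp_rot: [0.287, -3.121, 0.0]
wrist_force: [-0.6, 0.4, 0.6]
gripper_width: 0.0429
grip_force: 0.0
```

drive_tool --targets '[[[0,0.1,0.2],0,0.8],[[0,0.35,0.25],0,0.8],[[0,0.6,0.25],0,0.8],[[0,0.75,0.25],0,0.8],[[0,0.75,0.25],0,0.8]]'

```text
time_s: 10.7
position: [0.5104, 0.1097, 0.1669]
tcp_rot: [-0.302, 3.126, 0.004]
wrist_force: [0.0, -0.1, 0.6]
gripper_width: 0.0684
grip_force: 0.0
```

```bash
python3 - <<'E'
from h import *
import pickle
f=grab_frame('wrist'); pickle.dump(f,open('w6.pkl','wb')); o=arm.observe(); print(o['position'],o['tcp_rot'],o['qpos'])
s=grab_frame('scene'); t=grab_frame('top'); pickle.dump((s,t),open('st6.pkl','wb'))
print(proj(f,[.511,-.046,.059]),proj(f,[.557,.102,.04]),proj(s,[.511,-.046,.05]),proj(t,[.511,-.046,.05]))
A=cv2.resize(f['image'][100:340,180:512],(800,578) if 0 else (456,330)); 
u,v=proj(s,[.511,-.046,.05]).astype(int); B=cv2.resize(s['image'][v-40:v+40,u-55:u+55],(344,250),interpolation=cv2.INTER_CUBIC)
W=np.zeros((600,800,3),np.uint8); W[:]=128
W[:,:]=0
A=cv2.resize(f['image'][80:352,150:512],(798,600),interpolation=cv2.INTER_CUBIC); W[:,:798]=A; W[350:,:344]=B
cv2.imwrite('pics/w6.png',W[:,:,::-1])
E
```

```text
[0.51024467 0.10641189 0.16679822] [ 2.96584502e-01 -3.12732426e+00 -4.54843358e-04] [-0.43678148  0.46833598  0.19209371  2.13920445 -0.16684765  0.54787102
  1.63776099]
[ 69.44644421 159.94347183] [237.9129551  229.63919964] [241.16186405 221.08945413] [259.38578648 220.57112322]
```

View pics/w6.png

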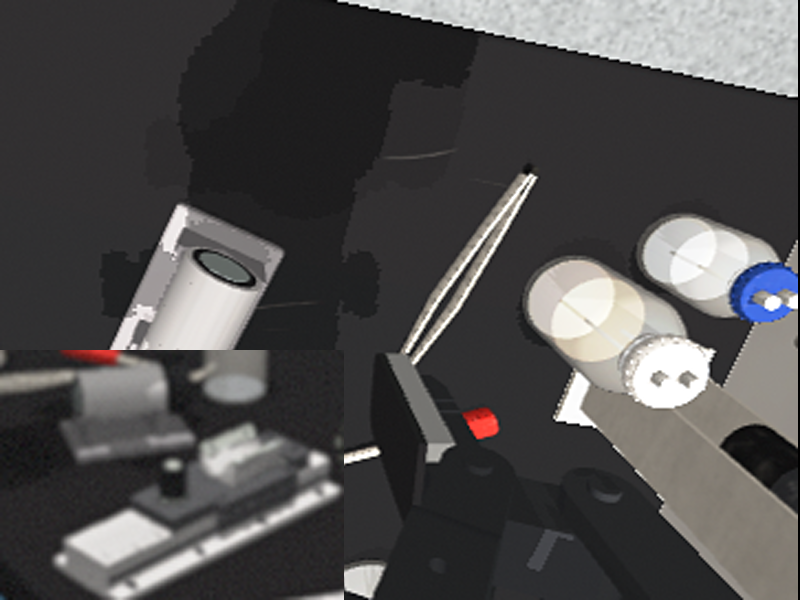

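Inset (scene view): the black pin head sits flat on the carriage plate in front of the V-block. In the main wrist view, the lens's rear end is centred at (226,265), and the near corners of the rest's base are at (182,205) and (283,255).

```bash
python3 - <<'E'
from h import *
import pickle
f=pickle.load(open('w6.pkl','rb')); q=lambda x,y,z: onz(f,150+x/2.204-.3,80+y/2.206-.3,z)
c=q(226,265,.04); a=q(182,205,.008); b=q(283,255,.008)
print('rear',c,'base',a,b,'len',np.linalg.norm(b-a),'yaw',np.degrees(np.arctan2((b-a)[0],(b-a)[1])*-1))
t=pickle.load(open('top.pkl','rb')); p=lambda x,y,z: onz(t,185+x/5-.4,170+y/5-.4,z)
a=p(47,240,.008);b=p(140,265,.008); print('top base',a,b,np.degrees(-np.arctan2((a-b)[0],(a-b)[1])))
# edges of bright tube in wrist picture
im=f['image']; g=cv2.cvtColor(im,cv2.COLOR_RGB2GRAY)
for v in range(204,262,6): print(v,' '.join('%d'%x for x in g[v,185:285:3]))
E
```

```text
rear [0.52397537 0.1098085  0.04      ] base [0.51073028 0.08631892 0.008     ] [0.52585113 0.13758615 0.008     ] len 0.053450622398288086 yaw -16.43299989934408
top base [0.52251465 0.13870315 0.008     ] [0.50920446 0.08554141 0.008     ] -14.056280758736214
204 48 48 48 49 33 34 33 32 34 33 78 156 154 155 156 144 172 192 207 216 97 60 104 102 103 103 30 94 83 155 29 33 32 31
210 47 47 48 49 32 33 33 33 31 67 156 155 155 156 144 173 191 209 216 222 227 228 232 230 147 112 81 133 156 30 33 34 33 33
216 47 47 48 47 37 34 32 33 36 154 154 155 157 145 175 193 209 217 222 227 228 230 229 225 220 210 188 142 31 32 33 33 32 33
222 48 47 49 48 32 33 32 32 152 223 214 232 145 176 195 211 218 223 227 228 230 228 224 218 209 186 151 31 32 33 34 34 33 33
228 48 48 48 48 48 47 38 231 231 99 98 141 178 195 211 218 224 227 228 230 227 225 215 205 181 143 31 33 33 33 33 33 34 32
234 47 48 47 48 49 40 230 229 157 96 179 178 196 211 219 224 228 229 229 227 224 215 202 179 116 32 32 33 33 33 33 33 33 33
240 65 32 49 48 46 234 229 232 226 183 244 197 212 220 224 227 229 228 226 223 212 200 179 92 32 34 33 33 33 32 32 33 33 32
246 32 26 45 48 47 47 48 25 178 242 222 213 221 224 227 229 228 226 223 210 197 172 82 32 31 33 32 33 35 33 34 34 33 33
252 26 27 40 47 47 51 34 25 20 255 236 222 224 221 228 227 226 221 210 195 167 87 32 31 33 33 32 34 33 31 33 33 34 32
258 27 27 30 48 48 39 40 43 25 45 56 230 227 228 226 225 221 206 191 160 57 33 34 34 33 32 33 33 33 33 34 33 33 32
```

```bash
python3 - <<'E'
from h import *
import pickle
from scipy.optimize import least_squares
f=pickle.load(open('w6.pkl','rb')); g=cv2.cvtColor(f['image'],cv2.COLOR_RGB2GRAY).astype(float)
print('cam moved?',grab_frame('wrist')['origin']-f['origin'])
L=[];Rr=[]
for v in range(214,260,2):
    r=g[v]; c=int(243-.53*(v-216)); u=c
    while r[u]>100: u+=1
    Rr.append((u-1+(r[u-1]-100)/(r[u-1]-r[u]),v))
for v in range(206,224,2):
    r=g[v]; u=int(243-.53*(v-216))
    while r[u]>150: u-=1
    L.append((u-.0,v))
print(L[::2],Rr[::4])
def dist(o,d,p,a):
    n=np.cross(d,a); return (p-o)@n/np.linalg.norm(n)
def res(x):
    p=np.array([.55,x[0],.04]); a=np.array([np.cos(x[1]),np.sin(x[1]),0])
    return [1e3*(abs(dist(*ray(f,u,v),p,a))-.018) for u,v in L+Rr]
s=least_squares(res,[.1,-.25],loss='soft_l1'); print(s.x,np.degrees(s.x[1]),np.round(s.fun,1))
E
```

```text
cam moved? [-2.31923264e-04 -5.67638097e-03 -6.86555067e-05]
[(248.0, 206), (227.0, 210), (225.0, 214), (224.0, 218), (221.0, 222)] [(np.float64(267.8688524590164), 214), (np.float64(263.7083333333333), 222), (np.float64(259.3125), 230), (np.float64(255.10526315789474), 238), (np.float64(250.7), 246), (np.float64(246.77027027027026), 254)]
[ 0.10426473 -0.25408239] -14.557848711818643 [-15.9   0.2   0.2   0.3   0.3   0.3  -0.5   0.4   0.4  -0.1  -0.1  -0.1
  -0.1   0.1   0.1   0.1   0.2  -0.    0.    0.1   0.    0.   -0.1  -0.1
  -0.1  -0.   -0.1  -0.    0.3   0.3   0.3  -0. ]
```

drive_tool --targets '[[[0.11,0,0],-0.023,0.8],[[0.2,0,-0.1],-0.046,0.8],[[0.22,0,-0.2],-0.07,0.8],[[0.22,0,-0.33],-0.07,0.8],[[0.22,0,-0.33],-0.07,0.8]]'

```text
time_s: 11.4
position: [0.5524, 0.1015, 0.0983]
tcp_rot: [-0.405, -3.109, 0.006]
wrist_force: [0.3, 0.6, 0.5]
gripper_width: 0.0682
grip_force: 0.0
```

drive_tool --targets '[[[0,0,0],0,0.8],[[0,0,0],0,0.8],[[0,0,0],0,0.8]]'

```text
time_s: 11.7
position: [0.5553, 0.1038, 0.1023]
tcp_rot: [0.401, 3.114, 0.001]
wrist_force: [0.9, -0.8, -0.4]
gripper_width: 0.0684
grip_force: 0.0
```

```bash
python3 - <<'E'
from h import *
import pickle
f=grab_frame('wrist'); pickle.dump(f,open('w7.pkl','wb')); o=arm.observe(); print(o['position'],o['tcp_rot'],f['origin'])
Rt=rot(o['tcp_rot']);print('yaw',np.degrees(np.arctan2(-Rt[1,0],-Rt[0,0])))
ax=lambda s:np.array([.5555,.1028,.04])+s*np.array([np.cos(.254),-np.sin(.254),0])
print('rear expected',proj(f,ax(-.032)),proj(f,ax(-.032)+[0,0,.018]))
g=cv2.cvtColor(f['image'],cv2.COLOR_RGB2GRAY)
u=int(proj(f,ax(-.032))[0])
print('col',u,[int(x) for x in g[140:260:2,u]])
for v in (200,215,230): print(v,' '.join('%d'%x for x in g[v,170:340:4]))
E
```

```text
[0.5552439  0.10402034 0.10220104] [4.00788985e-01 3.11399258e+00 1.37816694e-03] [0.47499807 0.12439879 0.22740628]
yaw -14.66802041807755
rear expected [253.69737157 171.43115269] [253.62189797 179.19979292]
col 253 [28, 28, 28, 28, 27, 58, 116, 125, 124, 123, 124, 125, 82, 109, 82, 102, 103, 101, 103, 7, 138, 193, 191, 191, 191, 191, 191, 191, 191, 192, 191, 191, 191, 190, 191, 192, 191, 191, 189, 189, 189, 190, 190, 189, 189, 189, 188, 188, 188, 188, 186, 226, 226, 226, 225, 225, 225, 224, 224, 223]
200 47 47 47 47 47 46 47 47 46 46 46 47 180 231 167 227 245 253 181 183 188 192 186 188 177 170 159 124 123 92 31 32 33 33 32 31 32 32 31 31 32 31 31
215 47 47 47 47 48 47 37 34 31 32 31 33 31 152 123 225 245 209 181 185 187 191 186 187 177 169 156 148 151 74 31 33 31 32 32 31 31 32 32 32 33 32 33
230 46 46 46 47 46 46 35 33 31 32 32 46 29 151 105 176 200 174 180 184 187 189 186 185 175 168 153 90 151 46 33 32 32 33 31 32 33 32 32 33 31 32 31
```

drive_tool --targets '[[[0,-0.005,-0.12],0,0.8],[[0,-0.005,-0.22],0,0.8],[[0,-0.005,-0.29],0,0.8],[[0,-0.005,-0.29],0,0.8],[[0,-0.005,-0.29],0,0.6]]'

```text
time_s: 12.25
position: [0.5549, 0.1031, 0.0433]
tcp_rot: [0.4, 3.116, 0.0]
wrist_force: [-0.2, -0.1, 0.3]
gripper_width: 0.0559
grip_force: 0.0
```

drive_tool --targets '[[[0,0,0],0,0.5],[[0,0,0],0,0.4],[[0,0,0],0,0.3],[[0,0,0],0,0.3],[[0,0,0],0,0.3]]'

```text
time_s: 12.75
position: [0.5549, 0.1019, 0.0443]
tcp_rot: [0.401, 3.115, -0.001]
wrist_force: [-1.1, -2.4, 5.9]
gripper_width: 0.0346
grip_force: 59.1
```

drive_tool --targets '[[[0,0,0.1],0,0.3],[[0,0,0.3],0,0.3],[[0,0,0.45],0.02,0.3],[[0.04,-0.2,0.45],0.04,0.3],[[0.07,-0.4,0.45],0.06,0.3]]'

```text
time_s: 13.25
position: [0.5701, 0.0249, 0.1349]
tcp_rot: [-0.207, 3.13, 0.001]
wrist_force: [0.9, -0.2, -2.0]
gripper_width: 0.0344
grip_force: 60.2
```

drive_tool --targets '[[[0.01,-0.15,0],0.01,0.3],[[0.015,-0.28,0],0.01,0.3],[[0.015,-0.28,0],0.01,0.3],[[0.015,-0.28,0],0.01,0.3],[[0.015,-0.28,0],0.01,0.3]]'

```text
time_s: 13.75
position: [0.5715, -0.0311, 0.1331]
tcp_rot: [-0.292, 3.128, 0.002]
wrist_force: [0.2, 0.9, -1.9]
gripper_width: 0.034
grip_force: 60.2
```

```bash
python3 - <<'E'
from h import *
import pickle
f=grab_frame('wrist'); pickle.dump(f,open('w8.pkl','wb')); s=grab_frame('scene'); pickle.dump(s,open('s8.pkl','wb')); o=arm.observe(); print(o['position'],o['tcp_rot'],o['gripper_width'],o['wrist_force'])
Rt=rot(o['tcp_rot']);print('yaw',np.degrees(np.arctan2(-Rt[1,0],-Rt[0,0])),f['origin'])
e=np.array([.983,.184,0]); P=o['position']-[0,0,.0043]
print('lens rear top',proj(f,P-e*.032+[0,0,.018]),'pin top',proj(f,[.5109,-.0456,.059]))
g=cv2.cvtColor(f['image'],cv2.COLOR_RGB2GRAY); u=int(proj(f,P-e*.032)[0]); print(u,[int(x) for x in g[120:330:3,u]])
v=int(proj(f,[.5109,-.0456,.059])[1]); print('pin row',v); print([int(x) for x in g[v,190:320:2]])
for z,v in ((.024,110),(.024,120),(.024,130)): print(v,[int(x) for x in g[v,190:320:2]])
E
```

```text
[ 0.57157976 -0.03084601  0.13298818] [ 2.93270289e-01 -3.12780120e+00 -1.43042597e-03] 0.03447582447591303 [-0.57805231 -0.08463944 -1.21149327]
yaw 10.71306345672951 [ 0.49018246 -0.04697165  0.25836305]
lens rear top [256.45346539 218.44005871] pin top [250.79229569 123.46107708]
256 [254, 248, 189, 45, 45, 94, 92, 90, 78, 89, 89, 88, 87, 88, 88, 88, 87, 184, 183, 109, 115, 115, 115, 115, 115, 12, 72, 71, 71, 71, 72, 74, 10, 115, 236, 227, 133, 133, 133, 133, 133, 133, 134, 134, 133, 134, 134, 133, 133, 133, 133, 133, 133, 132, 134, 132, 132, 132, 132, 132, 132, 131, 130, 131, 131, 130, 130, 130, 137, 158]
pin row 123
[30, 31, 29, 30, 29, 30, 30, 30, 30, 29, 29, 30, 24, 244, 244, 244, 244, 245, 164, 107, 108, 109, 109, 110, 38, 51, 49, 239, 242, 243, 241, 238, 240, 248, 85, 49, 45, 47, 96, 94, 94, 95, 94, 93, 90, 145, 140, 137, 140, 144, 70, 17, 17, 16, 17, 17, 16, 14, 16, 18, 15, 16, 17, 16, 16]
110 [31, 30, 30, 29, 31, 30, 29, 30, 29, 31, 29, 30, 12, 247, 244, 244, 244, 248, 129, 109, 110, 110, 110, 110, 111, 109, 77, 16, 26, 45, 55, 47, 30, 12, 21, 99, 98, 98, 112, 98, 98, 98, 98, 97, 88, 241, 241, 163, 173, 143, 75, 14, 16, 15, 18, 13, 16, 16, 17, 16, 16, 17, 16, 16, 16]
120 [28, 29, 30, 30, 30, 29, 29, 30, 29, 29, 29, 30, 22, 243, 253, 110, 99, 184, 167, 107, 108, 107, 107, 111, 32, 54, 52, 196, 244, 243, 241, 239, 241, 254, 46, 52, 44, 45, 96, 94, 95, 95, 94, 95, 91, 148, 81, 90, 135, 145, 72, 15, 17, 16, 15, 16, 17, 17, 15, 16, 18, 16, 17, 16, 15]
130 [29, 30, 29, 29, 29, 30, 29, 29, 29, 29, 29, 30, 26, 234, 244, 244, 244, 245, 188, 110, 112, 112, 112, 112, 114, 47, 38, 48, 46, 41, 35, 33, 43, 46, 40, 25, 49, 99, 97, 98, 98, 98, 97, 98, 103, 144, 139, 136, 140, 149, 48, 15, 17, 15, 16, 17, 16, 19, 16, 15, 17, 17, 17, 17, 17]
```

```bash
python3 - <<'E'
from h import *
import pickle
f=pickle.load(open('w8.pkl','rb')); g=cv2.cvtColor(f['image'],cv2.COLOR_RGB2GRAY).astype(float)
e=np.array([.983,.1836]); n=np.array([-.1836,.983]); T=np.array([.5716,-.0308])
for v in (100,112,123,130):
    r=g[v]; m=[]
    a=next(u for u in range(190,240) if r[u]>120); b=next(u for u in range(310,270,-1) if r[u]>60)
    A=onz(f,a-.5,v,.024);B=onz(f,b+.5,v,.024); M=(A+B)[:2]/2
    print(v,a,b,'w',np.linalg.norm(A-B).round(4),'rail mid lateral wrt TCP',((M-T)@n).round(4))
for v in (180,190,200,206): print('V',v,[int(x) for x in g[v,205:310:2]])
for v in (240,250): print('lens',v,[int(x) for x in g[v,205:310:2]])
print('lens sides expected', [proj(f,np.array([*(T-.02*e+s*.018*n),.1287])) for s in (-1,1)])
print('pin',((np.array([.5109,-.0456])-T)@n), ((np.array([.5109,-.0456])-T)@e))
E
```

```text
100 215 291 w 0.0598 rail mid lateral wrt TCP -0.0021
112 215 290 w 0.0598 rail mid lateral wrt TCP -0.0025
123 216 290 w 0.0597 rail mid lateral wrt TCP -0.0021
130 216 289 w 0.0594 rail mid lateral wrt TCP -0.0025
V 180 [30, 30, 30, 30, 30, 30, 25, 252, 79, 89, 88, 87, 87, 146, 156, 164, 162, 97, 88, 119, 121, 122, 122, 122, 121, 116, 117, 120, 121, 119, 102, 100, 101, 99, 103, 73, 51, 51, 50, 51, 45, 137, 14, 15, 17, 17, 15, 16, 18, 18, 19, 16, 17]
V 190 [30, 30, 31, 30, 30, 31, 27, 231, 102, 90, 87, 86, 85, 134, 124, 105, 104, 103, 100, 122, 122, 122, 122, 123, 120, 116, 117, 120, 120, 118, 103, 100, 100, 101, 104, 61, 51, 51, 50, 50, 43, 140, 11, 15, 15, 16, 17, 16, 15, 20, 19, 19, 19]
V 200 [30, 31, 19, 19, 21, 18, 30, 55, 160, 94, 108, 73, 7, 13, 13, 70, 73, 71, 71, 71, 72, 71, 71, 71, 71, 71, 70, 71, 71, 72, 72, 70, 70, 71, 74, 38, 11, 10, 23, 87, 80, 109, 12, 19, 19, 20, 19, 19, 19, 19, 20, 20, 20]
V 206 [19, 21, 20, 20, 19, 19, 16, 106, 106, 74, 12, 14, 14, 66, 71, 71, 71, 71, 70, 71, 72, 71, 71, 71, 71, 71, 71, 71, 70, 70, 70, 70, 70, 71, 70, 70, 72, 47, 11, 13, 6, 86, 86, 63, 13, 17, 19, 20, 20, 18, 20, 19, 19]
lens 240 [31, 29, 87, 92, 91, 92, 93, 97, 138, 150, 160, 171, 180, 187, 193, 196, 197, 202, 209, 213, 217, 153, 130, 129, 132, 133, 134, 135, 133, 132, 131, 131, 133, 132, 128, 125, 127, 125, 120, 118, 115, 111, 104, 83, 79, 79, 79, 78, 59, 17, 19, 19, 18]
lens 250 [34, 93, 92, 81, 79, 81, 14, 9, 97, 100, 106, 111, 114, 117, 120, 120, 121, 123, 126, 128, 128, 129, 130, 130, 131, 131, 134, 134, 133, 132, 130, 131, 132, 130, 127, 124, 126, 124, 119, 117, 115, 108, 104, 12, 10, 80, 78, 78, 79, 81, 29, 20, 20]
lens sides expected [array([219.9568368 , 225.45874918]), array([292.52800943, 225.50376011])]
pin -0.003403880000000005 -0.062385379999999976
```

drive_tool --targets '[[[0.002,-0.011,0],0,0.3],[[0.002,-0.011,-0.1],0,0.3],[[0.002,-0.011,-0.2],0,0.3],[[0.002,-0.011,-0.27],0,0.3],[[0.002,-0.011,-0.28],0,0.3]]'

```text
time_s: 14.35
position: [0.5708, -0.0345, 0.0753]
tcp_rot: [0.29, -3.125, -0.001]
wrist_force: [-0.4, -1.1, -1.7]
gripper_width: 0.0344
grip_force: 60.2
```

drive_tool --targets '[[[0,0,0],0,0.3],[[0,0,-0.007],0,0.3],[[0,0,-0.014],0,0.3],[[0,0,-0.014],0,0.3]]'

```text
time_s: 14.75
position: [0.5723, -0.0351, 0.0747]
tcp_rot: [-0.289, 3.127, -0.0]
wrist_force: [-0.2, 0.3, -1.6]
gripper_width: 0.0343
grip_force: 60.2
```

```bash
python3 - <<'E'
from h import *
import pickle
f=grab_frame('wrist'); pickle.dump(f,open('w9.pkl','wb')); o=arm.observe(); print(o['position'],o['wrist_force'],o['joint_velocities'].round(4))
g=cv2.cvtColor(f['image'],cv2.COLOR_RGB2GRAY).astype(float)
P=o['position']; e=np.array([.983,.1836,0]); n=np.array([-.1836,.983,0])
for s,z in ((-.0615,.059),(-.09,.024),(-.03,.034),(-.023,.053),(-.03,.08)): print(s,z,proj(f,[*(P+s*e)[:2],z]).round(1), (proj(f,[*(P+s*e+.001*n)[:2],z])-proj(f,[*(P+s*e)[:2],z]))[0].round(2))
for v in (80,95,115,125,135,150,165,172,180,186,192,230): print(v,[int(x) for x in g[v,190:325:2]])
E
```

```text
[ 0.57225315 -0.03504742  0.07463618] [ 0.44254466  0.16010407 -1.60893479] [ 0.0008  0.0007 -0.0005  0.0021  0.0012 -0.0008 -0.0001]
-0.0615 0.059 [255.6 137.6] 2.06
-0.09 0.024 [255.5  77.9] 1.76
-0.03 0.034 [255.5 183.7] 1.66
-0.023 0.053 [255.6 206.4] 1.82
-0.03 0.08 [255.8 214.6] 2.21
80 [28, 29, 29, 27, 28, 27, 29, 28, 16, 237, 239, 239, 239, 239, 239, 239, 239, 239, 239, 240, 240, 240, 240, 240, 240, 241, 241, 240, 238, 239, 239, 239, 238, 238, 238, 238, 237, 238, 239, 238, 239, 239, 239, 239, 239, 239, 239, 240, 230, 227, 227, 224, 234, 234, 231, 228, 229, 230, 232, 167, 20, 26, 24, 25, 25, 25, 26, 25]
95 [29, 28, 29, 29, 28, 28, 29, 28, 25, 205, 241, 239, 239, 239, 239, 241, 244, 216, 199, 185, 176, 176, 178, 180, 178, 182, 185, 161, 144, 143, 144, 146, 147, 146, 146, 146, 143, 163, 128, 113, 112, 114, 114, 109, 108, 107, 107, 106, 78, 68, 68, 68, 112, 229, 230, 228, 229, 230, 237, 108, 22, 24, 26, 25, 26, 25, 25, 26]
115 [26, 29, 29, 28, 29, 28, 28, 28, 27, 18, 238, 240, 239, 239, 239, 240, 205, 101, 105, 104, 105, 105, 104, 104, 103, 104, 105, 104, 71, 62, 25, 41, 10, 19, 
[... 2039 characters left out ...]
, 46, 50, 48, 49, 50, 50, 50, 48, 49, 50, 50, 48, 48, 49, 49, 48, 21, 16, 16, 15, 15, 14, 15, 16, 16, 14, 15]
192 [29, 26, 26, 25, 27, 24, 24, 26, 25, 26, 26, 23, 164, 87, 98, 88, 83, 83, 86, 47, 48, 46, 48, 48, 48, 48, 49, 47, 49, 50, 50, 50, 49, 48, 47, 48, 47, 47, 47, 49, 48, 49, 49, 47, 48, 49, 51, 49, 48, 47, 49, 50, 48, 48, 48, 49, 48, 18, 14, 14, 16, 15, 14, 16, 15, 16, 14, 15]
230 [18, 17, 20, 19, 18, 19, 19, 16, 18, 18, 20, 18, 16, 100, 79, 126, 140, 150, 160, 169, 179, 185, 187, 189, 191, 198, 204, 205, 206, 209, 210, 211, 213, 215, 218, 216, 215, 210, 211, 212, 211, 206, 144, 119, 122, 119, 116, 113, 111, 106, 97, 54, 47, 47, 49, 47, 22, 18, 19, 19, 18, 18, 19, 19, 18, 18, 17, 18]
```

drive_tool --targets '[[[-0.0015,0.0085,0],0,0.3],[[-0.0015,0.0085,0],0,0.3],[[-0.0015,0.0085,-0.007],0,0.3],[[-0.0015,0.0085,-0.014],0,0.3],[[-0.0015,0.0085,-0.014],0,0.3]]'

```text
time_s: 15.3
position: [0.5715, -0.0334, 0.0712]
tcp_rot: [0.289, -3.128, -0.0]
wrist_force: [-0.7, 0.4, -1.5]
gripper_width: 0.0346
grip_force: 60.2
```

drive_tool --targets '[[[0,0,-0.007],0,0.3],[[0,0,-0.007],0,0.3]]'

```text
time_s: 15.5
position: [0.5717, -0.0333, 0.0698]
tcp_rot: [0.289, -3.128, -0.0]
wrist_force: [0.2, -0.1, -1.7]
gripper_width: 0.0345
grip_force: 60.2
```

drive_tool --targets '[[[0,0,-0.003],0,0.3],[[0,0,-0.005],0,0.3],[[0,0,-0.005],0,0.3]]'

```text
time_s: 15.8
position: [0.5718, -0.033, 0.0692]
tcp_rot: [-0.29, 3.128, 0.001]
wrist_force: [0.5, 0.6, 1.3]
gripper_width: 0.0341
grip_force: 60.4
```

drive_tool --targets '[[[0,0,-0.0025],0,0.3],[[0,0,-0.0025],0,0.3]]'

```text
time_s: 16.0
position: [0.5718, -0.0328, 0.0689]
tcp_rot: [-0.29, 3.128, 0.001]
wrist_force: [-1.6, 3.0, 5.0]
gripper_width: 0.0341
grip_force: 60.8
```

drive_tool --targets '[[[-0.0005,0.002,0],0,0.3],[[-0.0007,0.004,0],0,0.3],[[-0.0007,0.004,0],0,0.3]]'

```text
time_s: 16.3
position: [0.5718, -0.0325, 0.0686]
tcp_rot: [-0.289, 3.128, -0.0]
wrist_force: [-1.0, 1.9, 4.7]
gripper_width: 0.0339
grip_force: 60.8
```

drive_tool --targets '[[[0,0,0],0,0.5],[[0,0,0],0,0.5],[[0,0,0],0,0.5]]'

```text
time_s: 16.6
position: [0.5715, -0.0332, 0.0682]
tcp_rot: [0.288, -3.128, 0.001]
wrist_force: [0.3, 0.4, -0.2]
gripper_width: 0.0424
grip_force: 0.0
```

```bash
python3 - <<'E'
from h import *
F=[]
for i in range(4): f=grab_frame('wrist'); o=arm.observe(); F.append(o['wrist_force'])
print(o['position'],np.round(F,2),np.mean(F,0))
g=cv2.cvtColor(f['image'],cv2.COLOR_RGB2GRAY).astype(float)
P=o['position'];e=np.array([.983,.1836,0]); n=np.array([-.1836,.983,0])
for s,z in ((-.031,.064),(-.0,.064),(-.031,.082)): print(proj(f,[*(P+s*e)[:2],z]).round(1),[proj(f,[*(P+s*e+k*.018*n)[:2],.064]).round(1) for k in(-1,1)])
for v in (225,235,245): print(v,[int(x) for x in g[v,205:310:1]])
E
```

```text
[ 0.57150111 -0.03275447  0.06838425] [[ 1.07  0.39  0.32]
 [ 0.62 -0.61  0.13]
 [-0.07  0.18 -0.09]
 [-0.47  0.44  0.57]] [0.28710467 0.10255195 0.23407608]
[255.8 204.7] [array([218.6, 204.7]), array([293. , 204.6])]
[255.8 260.3] [array([221. , 260.3]), array([290.5, 260.3])]
[255.9 220.4] [array([218.6, 204.7]), array([293. , 204.6])]
225 [19, 18, 18, 19, 17, 17, 49, 47, 48, 49, 48, 48, 46, 70, 101, 119, 133, 139, 144, 148, 153, 157, 163, 167, 171, 176, 179, 183, 185, 187, 188, 190, 189, 190, 193, 196, 199, 201, 204, 205, 206, 206, 207, 209, 210, 211, 211, 211, 211, 213, 214, 213, 216, 216, 217, 216, 216, 216, 215, 213, 211, 208, 209, 210, 212, 218, 151, 124, 126, 125, 122, 121, 120, 119, 121, 121, 119, 116, 115, 116, 113, 110, 111, 109, 105, 102, 96, 72, 49, 47, 48, 49, 50, 47, 46, 30, 16, 13, 14, 15, 15, 14, 16, 15, 16]
235 [57, 58, 58, 57, 57, 58, 45, 25, 18, 19, 28, 45, 47, 44, 89, 111, 127, 137, 141, 147, 152, 156, 161, 166, 171, 175, 181, 184, 184, 188, 189, 190, 190, 190, 191, 195, 197, 201, 204, 205, 207, 208, 208, 208, 209, 210, 211, 211, 212, 211, 213, 214, 215, 216, 216, 218, 217, 216, 215, 214, 211, 209, 209, 211, 211, 212, 212, 214, 149, 121, 121, 120, 119, 120, 121, 121, 118, 115, 115, 114, 112, 110, 109, 107, 103, 100, 91, 65, 48, 39, 25, 20, 19, 42, 82, 65, 56, 57, 57, 56, 57, 58, 48, 24, 16]
245 [88, 88, 90, 77, 36, 17, 19, 13, 15, 14, 11, 36, 48, 47, 58, 79, 88, 92, 94, 95, 95, 148, 163, 168, 175, 125, 103, 172, 188, 189, 193, 192, 193, 196, 136, 113, 116, 115, 116, 114, 194, 212, 214, 146, 120, 124, 125, 125, 126, 124, 126, 126, 127, 127, 127, 123, 122, 121, 120, 120, 119, 119, 122, 125, 126, 127, 127, 126, 125, 123, 121, 120, 119, 120, 122, 120, 117, 115, 114, 113, 111, 110, 109, 106, 102, 97, 88, 57, 41, 21, 13, 13, 12, 15, 16, 14, 39, 71, 76, 75, 75, 75, 75, 75, 76]
```

drive_tool --targets '[[[0,0,0.003],0,0.3],[[0,0,0.003],0,0.3],[[0,0,0.003],0,0.3],[[0,0,0.003],0,0.3]]'

```text
time_s: 17.2
position: [0.5715, -0.0324, 0.0691]
tcp_rot: [0.289, -3.128, -0.0]
wrist_force: [0.1, 0.7, -0.2]
gripper_width: 0.0345
grip_force: 59.7
```

```bash
cat > fz.py <<'E'
from h import *
F=[];W=[]
for i in range(4): grab_frame('top'); o=arm.observe(); F.append(o['wrist_force']);W.append(o['position'])
F=np.mean(F,0); n=np.array([-.1836,.983,0]); e=np.array([.983,.1836,0])
print(np.mean(W,0).round(5),'F lat %.2f axial %.2f z %.2f'%(F@n,F@e,F[2]),o['torque'].round(2),o['gripper_width'],o['grip_force'],o['time_s'])
E
python3 fz.py
```

```text
[ 0.57152 -0.03241  0.0691 ] F lat 0.34 axial -0.29 z -0.09 [0.18 0.01 0.  ] 0.034342820717747094 59.69916343688965 17.4
```

drive_tool --targets '[[[0,0,-0.002],0,0.3],[[0,0,-0.004],0,0.3],[[0,0,-0.004],0,0.3]]'

```text
time_s: 17.7
position: [0.5715, -0.0324, 0.069]
tcp_rot: [-0.289, 3.128, 0.001]
wrist_force: [-2.2, 0.9, 6.6]
gripper_width: 0.0341
grip_force: 60.5
```

```bash
python3 fz.py
```

```text
[ 0.57154 -0.03241  0.06901] F lat 1.11 axial -1.05 z 6.60 [0.13 0.35 0.03] 0.034644734524917994 60.473182797431946 17.9
```

drive_tool --targets '[[[0.0003,0.0006,-0.0007],0,0.3],[[0.0006,0.0007,-0.0014],0,0.3],[[0.0006,0.0007,-0.0014],0,0.3]]'

```text
time_s: 18.2
position: [0.5715, -0.0324, 0.069]
tcp_rot: [0.289, -3.128, -0.0]
wrist_force: [-2.5, 0.6, 8.6]
gripper_width: 0.0343
grip_force: 60.5
```

```bash
python3 fz.py
```

```text
[ 0.57155 -0.0324   0.06899] F lat 1.56 axial -2.00 z 8.47 [0.16 0.5  0.07] 0.03418012651477518 60.53210198879242 18.4
```

drive_tool --targets '[[[-0.0008,0.0008,-0.0003],0,0.3],[[-0.0015,0.0016,-0.0003],0,0.3],[[-0.0015,0.0016,-0.0003],0,0.3]]'

```text
time_s: 18.7
position: [0.5715, -0.0324, 0.069]
tcp_rot: [-0.289, 3.128, -0.0]
wrist_force: [-2.2, -0.3, 7.8]
gripper_width: 0.0343
grip_force: 60.5
```

```bash
python3 fz.py; python3 fz.py
```

```text
[ 0.57154 -0.03239  0.06897] F lat 1.12 axial -1.55 z 8.35 [0.03 0.41 0.07] 0.034094368056566224 60.53758978843689 18.9
[ 0.57152 -0.03239  0.06898] F lat 0.85 axial -1.68 z 8.78 [0.09 0.37 0.04] 0.03434530156701651 60.536441802978516 19.1
```

drive_tool --targets '[[[-0.0012,0.001,-0.0003],0,0.3],[[-0.0024,0.0021,-0.0005],0,0.3],[[-0.0024,0.0021,-0.0005],0,0.3]]'

```text
time_s: 19.4
position: [0.5715, -0.0324, 0.069]
tcp_rot: [-0.288, 3.127, -0.001]
wrist_force: [-0.3, 0.4, 9.0]
gripper_width: 0.034
grip_force: 60.5
```

```bash
python3 fz.py; python3 fz.py
```

```text
[ 0.57152 -0.03236  0.06898] F lat 0.48 axial -1.25 z 8.59 [-0.02  0.33  0.04] 0.03415102543328112 60.53994655609131 19.6
[ 0.57153 -0.03236  0.06897] F lat 0.08 axial -0.87 z 8.11 [-0.08  0.3   0.07] 0.03446154902529574 60.539528131484985 19.8
```

```bash
python3 -c "
from station import arm
print(arm.job_done())"
```

```text
the job is handed in; nothing more can be done
None
```

I handed the job in at about 20 s: carriage against the stop, lock pin fully down, and the lens held in the V at about 10 N (8.4 N at the wrist plus the barrel's weight) with almost no sideways force. I didn't take a last picture to check the lens or the bystanders.

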